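Tip a scoop tray of steel spacers into a feed groove

ROBOT

A 6-joint arm with a two-finger parallel gripper is mounted at the origin on the work surface. World frame = base frame: x ahead of the robot, y to its left, z up, the work surface at z = 0. Lengths are in m, angles in rad, forces in N, time in s.
With the tool pointing down it reaches from about 0.275 to 0.75 m from the base axis. Payload 10.2 kg.
Tool frame: the origin (TCP) lies midway between the tips of the shut fingers; the grasp point (between the pads) lies 19 mm behind it (env.hold_point_z is the distance from the TCP to the grasp point, in m); z points along the fingers, y is the line along which they close (so a half turn about z gives the same grasp; the last joint's range is limited). The gripper opens to 85 mm and grips with 20 to 120 N. Pads are 22 mm wide; open, the fingers measure 114 mm over their backs; the gripper's body (76 mm by 85 mm) begins 54 mm behind the grasp point. The pads swing forward as they close: fully open they stand 13 mm farther back than shut.
Start: joints at [0.883, 0.313, 1.498, -0, 1.331, -0.223], TCP at [0.235, 0.469, 0.231] pointing down, gripper open.
Joint ranges: [-2.94, 2.94], [-0.97, 2.17], [0.19, 2.56], [-1.23, 4.37], [0.02, 3.11], [-2.88, 2.88]. Speed limits (rad/s): [2.39, 2.39, 3.01, 3.14, 3.14, 3.14].

INTERFACE

Orientations are given as a unit quaternion [x, y, z, w].
In Python, from bench import env, kinematics, monitor, eyes, job gives the robot as it stands. The module is installed in compiled form; this text tells all that it offers. Calls block until the motion is done:
- env.reach(position, orientation): joint-space move of the TCP to a pose.
- env.movel(position, velocity=0.15, frame=None, guard=None): straight line of the TCP; frame=None keeps the orientation; velocity is the mean speed in m/s. With guard (N) it stops when the force on the tool has changed by that much, and returns True; else False.
- env.set_joints(angles): joint-space move.
- env.release() and env.close_gripper(effort=None): open the fingers fully, or close them until they stop; effort is the grip in N (None keeps the last).
- env.hold(seconds).
- kinematics.ik(position, orientation): joint angles nearest the present ones, or None.
- monitor.sense(): the state.
- eyes.grab_frame(name): name is "scene" or "top"; returns a dict with "frame" (384x512x3 uint8, red, green, blue), "mtx" (3x3 intrinsics, pixels), "k1" (the pictures are not rectified: a ray, as slopes to the right and down, at radius r is drawn at 1 + k1 r^2 times it, then the intrinsics apply), "view" (4x4, takes a point from world to camera coordinates). Camera axes: x right, y down, z forward; pixel columns grow to the right and rows downward; lengths in m; the calibration is good to about 2 mm. A picture is of the moment at which its call begins. There is no depth.
A pose or a line that the arm cannot do raises env.MotionError and nothing moves.
- job.hand_in(): hands the job in; it is judged then, once.
The state is a dict: "clock": time; "joints": joint angles; "qvel": joint speeds; "joint_efforts": joint torques, N m; "position": TCP position; "ee_rot": TCP orientation; "contact_force": force on the tool from outside, world axes, zero at the start; "ft_torque": the same for the moment, N m; "finger_gap": opening from 0.0 (shut) to 1.0 (fully open); "gripper_force": force on a finger pad.
Only numpy, scipy, OpenCV 4.12 (cv2) and the standard library are available. Lean on these libraries where they do the work, as an engineer would, in place of code of your own. Each camera call takes 0.05 s, during which the arm holds its last target. There are 200 camera calls.

TASK

Pick up the steel scoop tray by its cross handle without spilling the four spacers, hold its straight side against the guide rail of the feeder with the wider groove, mouth at the head of the groove, and tilt it there so that all four spacers slide in single file into the groove, lying flat. Then set the empty tray down flat on the bench and let go, leaving the other things where they are.

Things in the scene. Friction and masses are not known exactly. Their poses are not given: they have to be found in the camera images.
- tray: Loose steel scoop tray, 140 long (x), 46 wide (y), 240 to 390 g empty. Origin: centre of its underside; mouth at -x, closed rear at +x, z up. Floor and walls 3 thick, walls 22 high. +y wall straight all along (outer face y = +23); the other wall, at y = -23, slants in by 8 from x = -44 to the mouth. Parts begin to slide in it at 12 to 20 degrees and may hang up: then rock it or tilt it farther
- tray_handle (a point): Centre of the tray's cross handle, a flat bar over the tray, 10 thick (tray x), 46 long (tray y), 26 high (z 62 to 88 above the underside), on a thin post at each side wall. In the tray frame x = +8, y = 0, z = 75. Grip it here across its thickness, fingers closing along the tray's x
- tray_mouth (a point): Middle of the tray's open mouth, which is 32 wide between the walls, at the front edge of its underside: tray frame x = -70, y = +4, z = 0
- feeder_groove: The wider feed groove, on a fixed stand. Origin: its head (upper open end), on its floor, mid-width, 108 above the bench. x uphill, 32 degrees (0.56 rad) above level; y level, left when looking uphill; z square to its floor. Runs from x = 0 down to a closed end at x = -120; 29 wide; walls 16 high, out to y = +-24, their ends at x = 0 stop the tray's front edge. Floor goes on to x = +10 as a ledge
- feeder_guide: Guide rail of the wider feeder: fixed upright steel plate, 6 thick; same frame as feeder_groove. Inner face at y = +19, from x = 0 to +70 (uphill) and z = -24 to +26. With the tray's straight side against it and the mouth at the head, the mouth is in line with the groove and the tilted tray's front lies on the ledge
- narrow_groove: The other feeder's groove: alike, with its own guide rail, but the groove is only 16 wide, too narrow for the spacers; same frame. Do not use
- spacer0: One of four like dark steel spacers, a short cylinder 24 in diameter and 14 high, about 36 g, with a bore; starts standing flat in the tray. Origin: centre of its underside, z along its axis
- spacer1: One of four like dark steel spacers, a short cylinder 24 in diameter and 14 high, about 36 g, with a bore; starts standing flat in the tray. Origin: centre of its underside, z along its axis
- spacer2: One of four like dark steel spacers, a short cylinder 24 in diameter and 14 high, about 36 g, with a bore; starts standing flat in the tray. Origin: centre of its underside, z along its axis
- spacer3: One of four like dark steel spacers, a short cylinder 24 in diameter and 14 high, about 36 g, with a bore; starts standing flat in the tray. Origin: centre of its underside, z along its axis
- wrench: Bystander: loose wrench on the bench; leave it where it is
- driver: Bystander: loose screwdriver on the bench; leave it where it is
- oil: Bystander: loose oil bottle on the bench; leave it where it is
- cup: Bystander: loose steel pot on the bench; leave it where it is
- carton: Bystander: loose carton on the bench; leave it where it is
- jar: Bystander: loose jar on the bench; leave it where it is
There are look-alikes about, which are no part of the job. What is shaped like the tray but purple or red is not meant.

How it is judged:
By the outcome, as a careful person would: the job done as asked, in the order asked, and still so for the second after the job is handed in, with the robot touching nothing.
It also fails if it takes over 64 s, if anything falls off the work surface, if the arm or the gripper's body presses on something with over 40 N, if the wrist force passes 120 N, or if a joint passes its speed limit or range.

## Working session

There is one attempt and no reset: what is moved stays moved. The work goes in short steps, each a Python script; the robot and the scene stay as the last script left them, time stands still between calls to the robot, and variables do not carry over. Pictures are saved under pics/ and viewed, at most 10 in all, crops included, and the job is handed in when it is done.

```bash
mkdir -p pics; python3 - <<'E'
from bench import env, kinematics, monitor, eyes, job
import cv2, pickle
for n in ("scene","top"):
    f=eyes.grab_frame(n); pickle.dump(f,open(n+".pkl","wb"))
    cv2.imwrite(f"pics/{n}0.png",cv2.resize(f["frame"][:,:,::-1],(800,600),interpolation=cv2.INTER_CUBIC))
    print(n,f["mtx"].tolist(),f["k1"],f["view"].round(3).tolist())
print(env.hold_point_z, monitor.sense())
E
```

```text
scene [[497.8581658349767, 0.0, 266.01076772805226], [0.0, 497.8581658349767, 192.06762288189876], [0.0, 0.0, 1.0]] -0.07234401703297863 [[-0.15, 0.989, -0.005, 0.079], [0.833, 0.124, -0.54, -0.38], [-0.533, -0.085, -0.842, 1.807], [0.0, 0.0, 0.0, 1.0]]
top [[478.0042429556914, 0.0, 255.51188634733813], [0.0, 478.0042429556914, 188.2704022739963], [0.0, 0.0, 1.0]] -0.13985681111135906 [[-0.025, -1.0, -0.014, 0.034], [-0.988, 0.027, -0.15, 0.54], [0.15, 0.01, -0.989, 1.412], [0.0, 0.0, 0.0, 1.0]]
0.0187 {'clock': 0.1, 'joints': array([ 8.82593485e-01,  3.13370929e-01,  1.49838219e+00, -2.38243786e-05,
        1.33098992e+00, -2.23404816e-01]), 'qvel': array([-0.00097859, -0.00048567, -0.00222899, -0.00195498,  0.00164455,
        0.00242727]), 'joint_efforts': array([ 2.13562314e-03, -4.12897646e+01, -2.60140461e+01, -2.65562294e-04,
        3.04689056e-03,  8.33683544e-05]), 'position': array([0.23519119, 0.46910662, 0.23079619]), 'ee_rot': array([ 2.30309906e-01,  9.73117165e-01, -5.21566677e-04, -2.42804235e-04]), 'contact_force': array([ 0.42700825, -0.23558634, -0.28305616]), 'ft_torque': array([ 0.00425179, -0.0179423 ,  0.00415969]), 'gripper_force': 0.0, 'finger_gap': 1.0029953602143953}
```

View pics/top0.png

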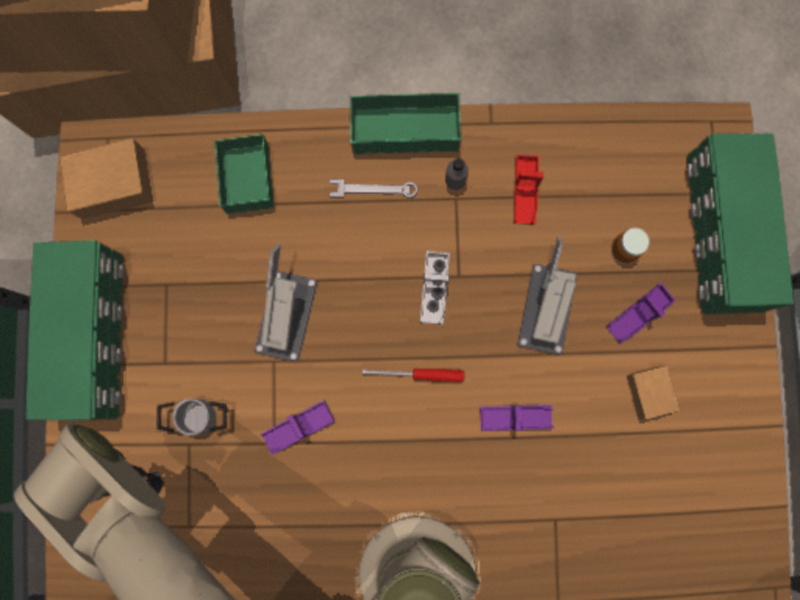

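View pics/scene0.png

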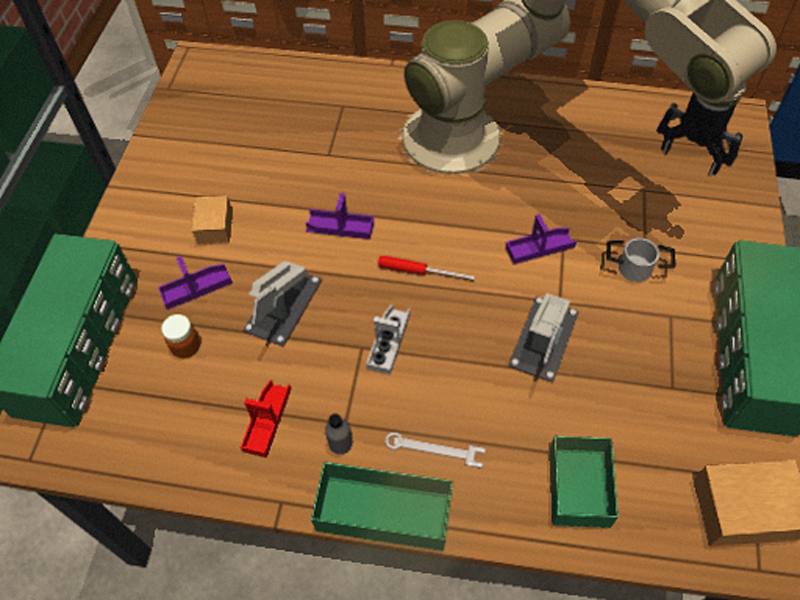

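The top view shows the silver tray at (435,288) of 800x600. Look-alikes are purple at (298,427), (516,418) and (640,314), and red at (527,190). The feeders are at (287,312) and (550,305). In the scene view, the tray is at (388,338) and the feeders are at (545,335) and (283,302). I choose the silver tray with spacers. The crops below check the tray and compare the feeders.

```bash
python3 - <<'E'
import cv2,pickle,numpy as np
T=pickle.load(open("top.pkl","rb"))["frame"];S=pickle.load(open("scene.pkl","rb"))["frame"]
def c(I,x,y,w=66,h=75):  # 800-scale centre
    x=int(x*.64)-w//2;y=int(y*.64)-h//2
    o=cv2.resize(I[y:y+h,x:x+w,::-1],(264,300),interpolation=cv2.INTER_CUBIC);print(x,y);return o
m=np.vstack([np.hstack([c(T,285,302),c(T,435,288),c(T,550,296)]),np.hstack([c(S,545,335),c(S,388,338),c(S,283,302)])])
cv2.imwrite("pics/m1.png",m)
E
```

```text
149 156
245 147
319 152
315 177
215 179
148 156
```

View pics/m1.png

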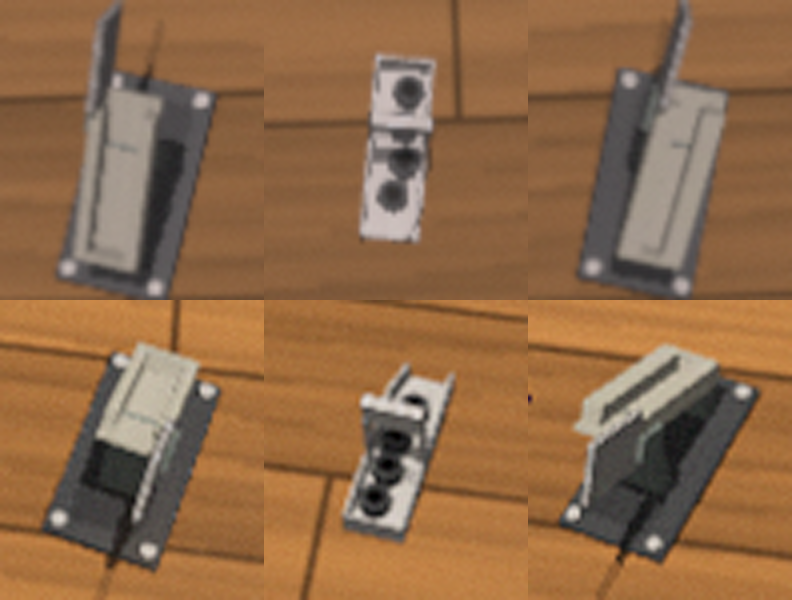

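```bash
cat > h.py <<'E'
import cv2,pickle,numpy as np
from bench import env, kinematics, monitor, eyes
def ray(f,u,v):
    """world ray (origin, direction) of pixel (raw 512x384)"""
    k=f["mtx"]; d=cv2.undistortPoints(np.array([[[u,v]]],float),k,np.array([f["k1"],0,0,0,0.]))[0,0]
    V=f["view"]; R=V[:3,:3]; return -R.T@V[:3,3], R.T@np.array([d[0],d[1],1])
def onz(f,u,v,z):
    o,d=ray(f,u,v); return o+d*(z-o[2])/d[2]
def proj(f,P):
    p=(f["view"]@np.append(P,1))[:3]; s=p[:2]/p[2]; s=s*(1+f["k1"]*(s@s))
    return (f["mtx"]@np.append(s,1))[:2]
def crop(I,x,y,w,h,k):
    g=cv2.resize(I[y:y+h,x:x+w,::-1],None,fx=k,fy=k,interpolation=cv2.INTER_CUBIC)
    l=cv2.cvtColor(g,cv2.COLOR_BGR2LAB); l[:,:,0]=cv2.createCLAHE(4,(3,3)).apply(l[:,:,0])
    return cv2.cvtColor(l,cv2.COLOR_LAB2BGR)
E
python3 - <<'E'
from h import *
T=pickle.load(open("top.pkl","rb"))["frame"];S=pickle.load(open("scene.pkl","rb"))["frame"]
cv2.imwrite("pics/L.png",np.hstack([crop(T,160,156,50,75,8),crop(S,322,180,50,75,8)]))
cv2.imwrite("pics/R.png",np.hstack([crop(T,330,152,50,75,8),crop(S,155,160,50,75,8)]))
E
```

```text
(no output)
```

View pics/L.png

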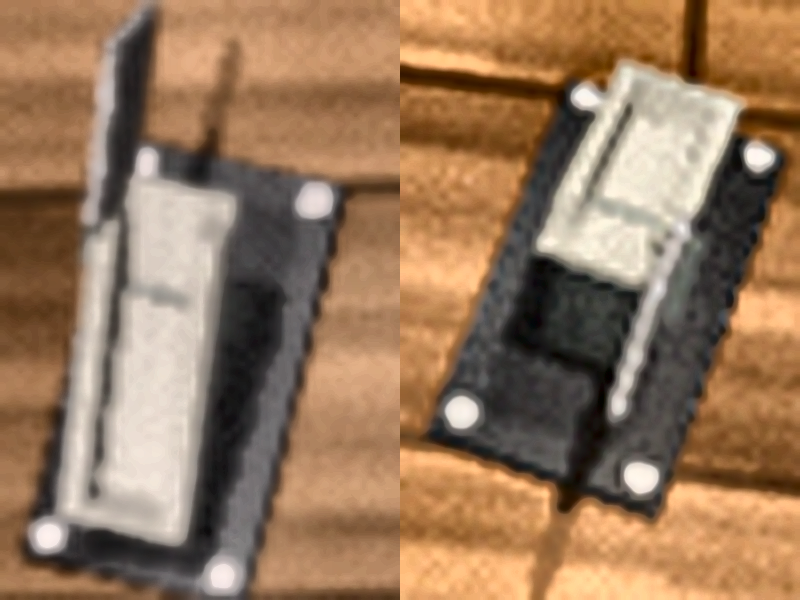

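View pics/R.png

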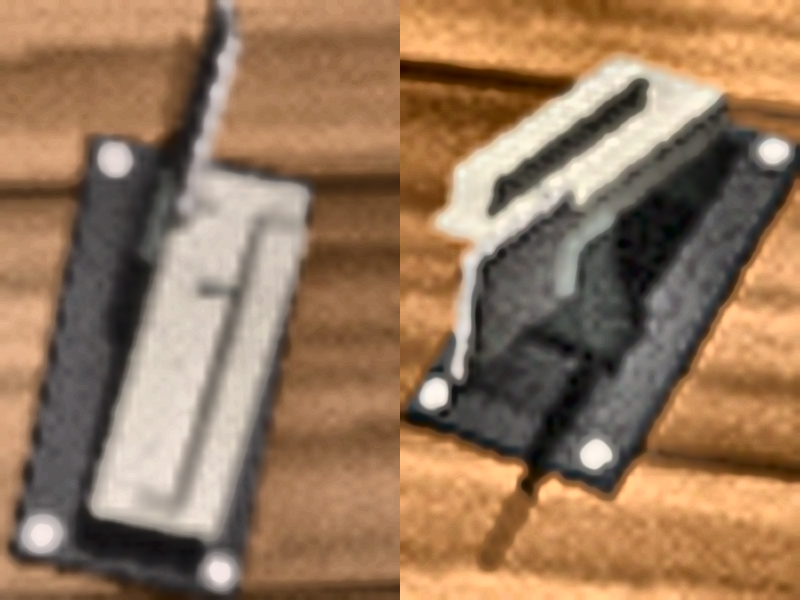

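The left feeder has thin walls and a wide groove, with the cross line over it about 65 px. The right one has a slot about 35 px wide between thick walls, so I choose the left feeder. In L.png its guide's top edge runs (83,222)→(105,58) and its low corners are (60,517) and (187,545). In R.png the slot is visibly narrow.

```bash
cat > fit.py <<'E'
from h import *
from scipy.optimize import least_squares
T=pickle.load(open("top.pkl","rb"));S=pickle.load(open("scene.pkl","rb"))
c,s=np.cos(np.radians(32)),np.sin(np.radians(32))
def fw(p,q):  # feeder local mm -> world
    x,y,z=q; h=np.array([x*c-z*s,y]); a=p[2]; R=np.array([[np.cos(a),-np.sin(a)],[np.sin(a),np.cos(a)]])
    return np.append(p[:2]+R@h/1000,(108+x*s+z*c)/1000)
px=lambda o,x,y:np.array([(x+.5)/8-.5+o[0],(y+.5)/8-.5+o[1]])
tp,sp=(160,156),(322-50,180)
obs=[(T,(0,25,26),px(tp,83,222)),(T,(70,25,26),px(tp,105,58)),(T,(70,22,-24),px(tp,149,6)),
 (T,("t",24,16),px(tp,60,517)),(T,("t",-24,16),px(tp,187,545)),(T,(10,-24,0),px(tp,237,193)),
 (S,(70,22,-24),px(sp,615,415)),(S,("t",24,16),px(sp,742,103)),(S,("t",-24,16),px(sp,622,60)),(S,(10,-24,0),px(sp,540,245))]
if __name__=="__main__":
    f=lambda p:np.concatenate([proj(V,fw(p,(-120-p[3]*1000 if q[0]=="t" else q[0],q[1],q[2])))-o for V,q,o in obs])
    g=onz(T,*px(tp,83,222),.130)
    r=least_squares(f,[g[0],g[1],-.1,.005],loss="soft_l1"); p=r.x; print(p); print(f(p).reshape(-1,2).round(2))
    np.save("feeder.npy",p)
    a=crop(T["frame"],160,156,40,75,8)
    for q in [(-120,14.5,16),(0,14.5,16),(0,-14.5,16),(-120,-14.5,16),(0,-24,16),(0,24,16),(0,19,26),(70,19,26),(10,-24,0),(10,19,0)]:
        u=(proj(T,fw(p,q))-tp+.5)*8-.5; cv2.circle(a,tuple(int(i) for i in u),3,(0,0,255),-1)
    cv2.imwrite("pics/m2.png",np.hstack([a,crop(T["frame"],261,153,30,75,8),crop(S["frame"],233,180,30,75,8)]))
E
python3 fit.py
```

```text
[ 0.55472305  0.23712477 -0.23879154  0.00523803]
[[-0.22  0.4 ]
 [-0.48 -1.54]
 [-0.13 -0.56]
 [-0.14  0.01]
 [-0.61 -0.07]
 [-0.36  1.04]
 [-0.43  0.29]
 [-0.35 -0.36]
 [-0.56 -0.  ]
 [-0.51 -0.51]]
```

View pics/m2.png

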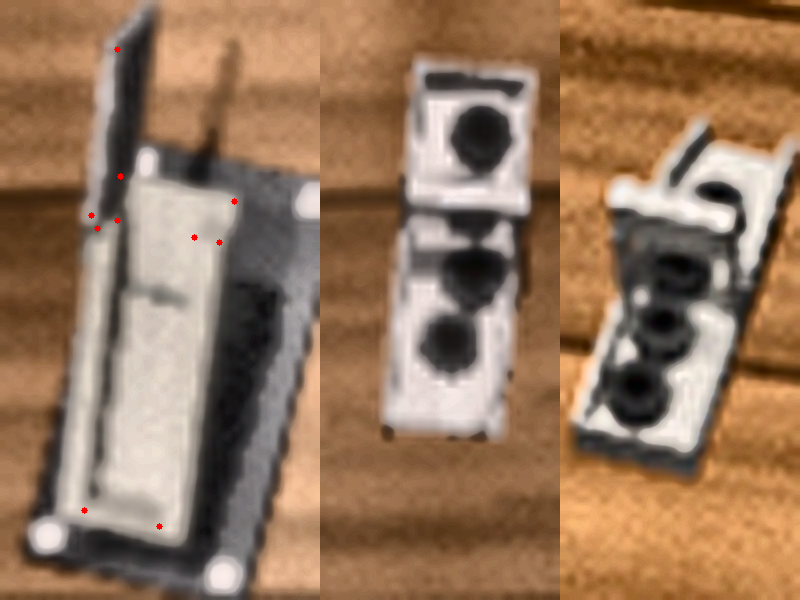

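The overlay fits the feeder. The tray's rear (closed) end is at the top of the tile, with rim corners (413,58) and (537,70). Its mouth is below at about (385,430)–(503,438), the handle bar runs (406,197)–(527,208), and the four spacers are upright.

```bash
cat > fit2.py <<'E'
from fit import *
tp,sp=(261-40,153),(233-70,180)
obs=[(T,(70,23,22),px(tp,412,57)),(T,(70,-23,22),px(tp,538,69)),(T,(-70,23,22),px(tp,384,425)),(T,(-70,-15,3),px(tp,505,437)),
(T,(8,23,88),px(tp,404,197)),(T,(8,-23,88),px(tp,529,208)),
(S,(70,-23,22),px(sp,576,426)),(S,(70,23,22),px(sp,698,464)),(S,(-70,-15,22),px(sp,702,121)),(S,(8,-23,88),px(sp,611,190)),(S,(8,23,88),px(sp,735,217))]
def tw(p,q):
    a=p[2];R=np.array([[np.cos(a),-np.sin(a)],[np.sin(a),np.cos(a)]]);return np.append(p[:2]+R@np.array(q[:2])/1000,q[2]/1000)
f=lambda p:np.concatenate([proj(V,tw(p,q))-o for V,q,o in obs])
r=least_squares(f,[.6,-.03,-.1],loss="soft_l1");print(r.x,tw(r.x,(8,0,75)));print(f(r.x).reshape(-1,2).round(2));np.save("tray.npy",r.x)
E
python3 fit2.py
python3 - <<'E'
from h import *
from scipy.spatial.transform import Rotation as Ro
t=np.load("tray.npy");fe=np.load("feeder.npy")
# tool orientation when tray yaw a, tilt b: tool z down, y along tray x (either sign)
def q(a,b,sg=1):
    R=Ro.from_euler("zy",[a,b]); M=np.array([[0,sg,0],[sg,0,0],[0,0,-1]],float)  # cols tool axes in tray frame
    return (R*Ro.from_matrix(M)).as_quat()
for sg in (1,-1):
    h=t[:2]+[8e-3*np.cos(t[2]),8e-3*np.sin(t[2])]
    print(sg,kinematics.ik([*h,.075-.0187],q(t[2],0,sg)))
    for b in (0,.56,.8):
        R=Ro.from_euler("zy",[fe[2],b]).as_matrix()
        mouth=np.array([fe[0],fe[1],.109])+np.array([0,0,.0])
        P=mouth+R@np.array([.078,-.004,.075-.0187]); print(b,P,kinematics.ik(P,q(fe[2],b,sg)))
E
```

```text
[ 0.55732946 -0.04947907 -0.09769892] [ 0.56529131 -0.05025941  0.075     ]
[[-0.22  0.89]
 [-1.2   0.41]
 [ 0.21 -0.42]
 [-2.77 -0.37]
 [-0.19 -0.7 ]
 [-0.25 -1.  ]
 [-0.37 -0.29]
 [-0.53 -1.65]
 [-0.96 -0.6 ]
 [-0.12  0.05]
 [-0.25 -0.01]]
1 [-2.95064097e-01  5.95977355e-01  1.56279077e+00 -4.44089210e-16
  9.82824532e-01 -1.97365175e-01]
0 [0.62956365 0.21478904 0.1653    ] [ 1.53048964e-01  6.76851647e-01  1.10877671e+00 -4.44089210e-16
  1.35596430e+00  3.91840504e-01]
0.56 [0.64803791 0.21478904 0.11694617] [0.12389569 1.18260053 0.37608099 0.07791389 2.13807613 0.38584086]
0.8 [0.64725215 0.21478904 0.09453723] None
-1 None
0 [0.62956365 0.21478904 0.1653    ] [ 1.53048964e-01  6.76851647e-01  1.10877671e+00 -4.44089210e-16
  1.35596430e+00 -2.74975215e+00]
0.56 [0.64803791 0.21478904 0.11694617] [ 0.12389569  1.18260053  0.37608099  0.07791389  2.13807613 -2.7557518 ]
0.8 [0.64725215 0.21478904 0.09453723] None
```

```bash
sed -i 's/(T,(-70,-15,3),px(tp,505,437))/(T,(-70,-23,3),px(tp,505,437))/' fit2.py; python3 fit2.py | head -1
cat > g.py <<'E'
from h import *
from scipy.spatial.transform import Rotation as Ro
t=np.load("tray.npy");fe=np.load("feeder.npy"); F=Ro.from_euler("ZY",[fe[2],-np.radians(32)]); O=np.array([fe[0],fe[1],.108])
M=Ro.from_matrix([[0,1,0],[1,0,0],[0,0,-1]])
HZ=.075-env.hold_point_z
def bench(x,y,a,z=0,b=0):
    """TCP pose for tray origin x,y,z, yaw a, rear-up tilt b (deg)"""
    R=Ro.from_euler("ZY",[a,-np.radians(b)]); return np.array([x,y,z])+R.apply([.008,0,HZ]),(R*M).as_quat()
def feed(m,b):
    """TCP pose for tray front edge centre at feeder point m (mm), tilt b deg"""
    R=Ro.from_euler("ZY",[fe[2],-np.radians(b)]); return O+F.apply(np.array(m)/1000)+R.apply([.078,0,HZ]),(R*M).as_quat()
def edge(b,c=1.): return 10*np.sin(np.radians(max(32-b,0)))+c
E
python3 - <<'E'
from g import *
print(kinematics.ik(*bench(*t)))
for b in (0,6,20,32,40,45,50): P,q=feed((1,-4,edge(b)),b);print(b,P.round(3),kinematics.ik(P,q))
E
```

```text
[ 0.55743957 -0.04918473 -0.10391208] [ 0.56539642 -0.05001453  0.075     ]
[-2.94587316e-01  5.96127617e-01  1.56252074e+00 -4.44089210e-16
  9.82944298e-01 -1.90675238e-01]
0 [0.627 0.215 0.17 ] [ 1.54505779e-01  6.68288613e-01  1.11068843e+00 -4.44089210e-16
  1.36261561e+00  3.93297319e-01]
6 [0.621 0.217 0.177] [ 0.1744731   0.60130581  1.20870805 -0.04446236  1.23592545  0.42586908]
20 [0.606 0.221 0.191] [ 0.2298873   0.46605707  1.42666496 -0.19196835  0.9437246   0.55763344]
32 [0.589 0.225 0.198] [ 0.28729865  0.37977381  1.60030446 -0.42014831  0.71071749  0.78405654]
40 [0.577 0.228 0.203] [ 0.33089709  0.33932901  1.70790946 -0.67573465  0.5875253   1.04453726]
45 [0.569 0.23  0.204] [ 0.35963211  0.32347014  1.77106681 -0.89382094  0.53639607  1.26823   ]
50 [0.561 0.232 0.205] [ 0.38911636  0.3157611   1.8305989  -1.14926079  0.51575056  1.53143277]
```

```bash
python3 - <<'E'
from g import *
P,q=bench(*t)
env.reach(P+[0,0,.10],q)
print("guard",env.movel(P,velocity=.12,guard=8)); 
env.close_gripper(60)
s=monitor.sense();print(s["finger_gap"],s["gripper_force"],s["contact_force"],s["position"]-P,s["clock"])
env.movel(P+[0,0,.03],velocity=.05); s=monitor.sense();print(s["finger_gap"],s["contact_force"],s["ft_torque"],s["clock"])
I=[]
for n,x,y in(("top",240,130),("scene",215,150)):
    f=eyes.grab_frame(n)["frame"]; I.append(cv2.resize(f[y:y+100,x:x+66,::-1],(396,600),interpolation=cv2.INTER_CUBIC))
cv2.imwrite("pics/g1.png",np.hstack(I))
E
```

```text
guard False
0.10483303099123609 59.528045654296875 [-0.56010073 -0.90847506  3.26086412] [ 2.17049914e-04 -5.27486910e-05  2.41774946e-04] 3.975
0.10635959722303534 [-0.24327596 -0.21006615 -4.02975149] [ 0.00570822 -0.09774899 -0.01255517] 4.725
```

View pics/g1.png

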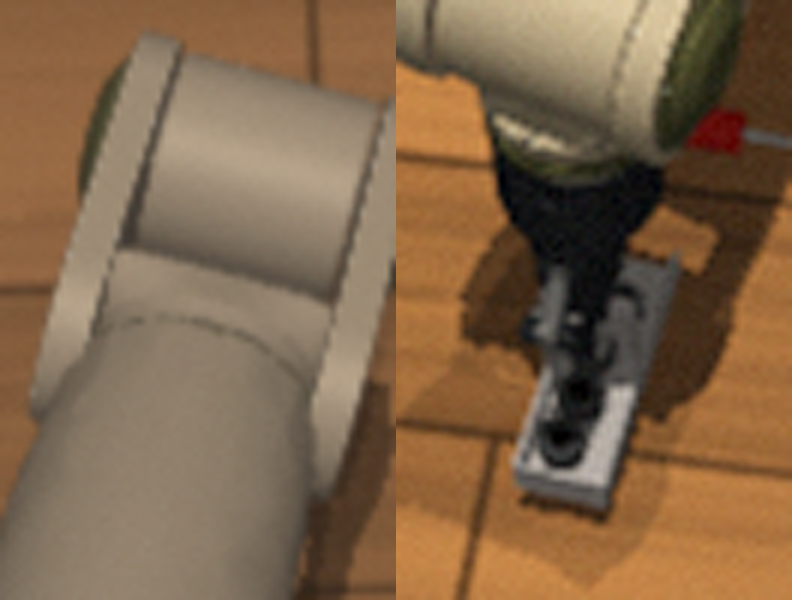

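The tray is lifted level, with the rear spacers visible at (562,440) and (582,390) and still standing; the measured load of about 4.0 N is what tray plus spacers should weigh. Next I carry it over and touch the guide, then the head.

```bash
python3 - <<'E'
from g import *
P,q=bench(*t,z=.15); env.movel(P,velocity=.1)
b=5; e=edge(b,3.)
P2,q2=feed((22,-18,e+6),b)
env.movel([*P2[:2],P[2]+.03],velocity=.1,frame=q2)
env.movel(P2,velocity=.06); 
P3,_=feed((12,-18,e+6),b)
env.movel(P3,velocity=.05); env.hold(.3)
y=F.apply([0,1,0]); hx=np.array([np.cos(fe[2]),np.sin(fe[2]),0])
loc=lambda: (F.inv().apply(monitor.sense()["position"]-feed((0,0,0),b)[0])*1000)
print("at",loc())
print("y",env.movel(P3+y*.022,velocity=.02,guard=2.5),loc(),monitor.sense()["contact_force"],monitor.sense()["clock"])
E
```

```text
at [ 12.16076179 -18.04919171  13.51472457]
y True [10.83071079 -3.69767875 12.64958846] [-0.53353285 -0.13405308 -4.6421735 ] 11.175
```

```bash
python3 - <<'E'
from g import *
b=5
loc=lambda: (F.inv().apply(monitor.sense()["position"]-feed((0,0,0),b)[0])*1000).round(2)
env.hold(.3);s=monitor.sense();print(loc(),s["contact_force"],s["ft_torque"],(Ro.from_quat(s["ee_rot"])*Ro.from_quat(feed((0,0,0),b)[1]).inv()).as_rotvec())
f=eyes.grab_frame("scene")["frame"]; I=[cv2.resize(f[150:250,300:366,::-1],(396,600),interpolation=cv2.INTER_CUBIC)]
f=eyes.grab_frame("top")["frame"]; I.append(cv2.resize(f[140:240,150:216,::-1],(396,600),interpolation=cv2.INTER_CUBIC))
cv2.imwrite("pics/g2.png",np.hstack(I))
E
```

```text
[10.05 -4.04 12.  ] [-0.21346256 -0.39674621 -4.54557072] [0.04960167 0.09455237 0.00275515] [-1.16643597e-03  4.76692677e-03 -3.84469483e-05]
```

View pics/g2.png

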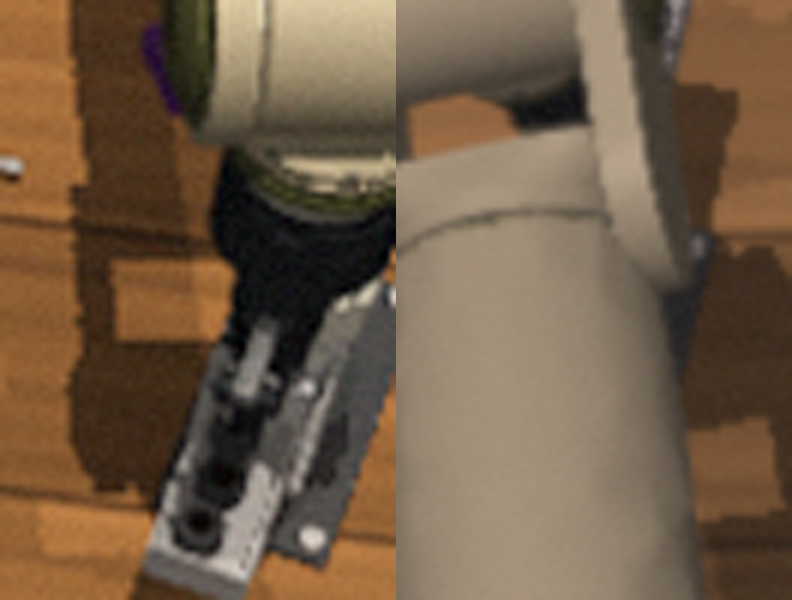

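The tray lies alongside the guide: its edge at (280,490) meets the guide's end at (293,491), and the spacers are in place. After a guard stop the arm sags about 2 mm, so I use absolute targets from here.

```bash
python3 - <<'E'
from g import *
b=5; e=edge(b,2.)
loc=lambda: (F.inv().apply(monitor.sense()["position"]-feed((0,0,0),b)[0])*1000).round(2)
def rep(n,r=None): s=monitor.sense();print(n,r,loc(),(F.inv().apply(s["contact_force"])).round(2),s["ft_torque"].round(3),s["clock"])
env.movel(feed((12,-5.5,e+6),b)[0],velocity=.03);env.hold(.2);rep("free")
env.movel(feed((12,-2.5,e+6),b)[0],velocity=.015);env.hold(.2);rep("press")
env.movel(feed((7,-3.3,e+3),b)[0],velocity=.02);env.hold(.2);rep("near")
r=env.movel(feed((-4,-3.3,e+3),b)[0],velocity=.015,guard=2.5);rep("x",r)
E
```

```text
free None [11.96 -5.48 12.56] [-1.57  0.51 -4.35] [ 0.033  0.111 -0.029] 12.025
press None [12.11 -3.25 12.48] [-2.01 -5.53 -2.74] [-0.998  0.403  0.021] 12.575
near None [ 6.76 -3.39  9.46] [-4.5  -4.22 -4.9 ] [-0.821  0.38  -0.025] 13.2167
x True [ 5.2  -3.86  8.73] [-1.96  0.35 -3.45] [0.059 0.12  0.032] 13.4917
```

```bash
python3 - <<'E'
from g import *
b=5; e=edge(b,2.)
loc=lambda: (F.inv().apply(monitor.sense()["position"]-feed((0,0,0),b)[0])*1000).round(2)
def rep(n,r=None): s=monitor.sense();print(n,r,loc(),(F.inv().apply(s["contact_force"])).round(2),s["ft_torque"].round(3),s["clock"])
env.movel(feed((5,-4.6,e+2),b)[0],velocity=.02);env.hold(.2);rep("off")
for x in (3,2,1,0,-1,-2,-3):
    env.movel(feed((x,-4.6,e+2),b)[0],velocity=.015);env.hold(.15);rep(x)
    if F.inv().apply(monitor.sense()["contact_force"])[0]>1.5: break
E
```

```text
off None [ 4.92 -4.57  8.42] [-2.73 -0.56 -4.4 ] [ 0.021  0.094 -0.042] 13.9417
3 None [ 3.03 -4.59  8.58] [-3.31  0.64 -3.37] [ 0.005  0.089 -0.062] 14.375
2 None [ 2.04 -4.58  8.56] [-1.84 -1.2  -4.11] [0.023 0.108 0.006] 14.775
1 None [ 1.09 -4.62  8.56] [-2.57 -0.97 -3.85] [ 0.033 -0.064 -0.065] 15.175
0 None [ 0.69 -4.59  8.72] [ 3.66  0.45 -3.04] [-0.209 -0.659 -0.008] 15.575
```

```bash
python3 - <<'E'
from g import *
def rep(b):
    s=monitor.sense();print(b,(F.inv().apply(s["position"]-feed((0,0,0),b)[0])*1000).round(2),(F.inv().apply(s["contact_force"])).round(2),s["ft_torque"].round(3),s["clock"])
for b in (5,9,13,17,21,25,29,32):
    P,q=feed((1.3,-3.4,edge(b,.8)),b); env.movel(P,velocity=.03,frame=q); env.hold(.1); rep(b)
env.hold(.6); rep(b)
f=eyes.grab_frame("scene")["frame"]; I=[cv2.resize(f[150:250,300:366,::-1],(396,600),interpolation=cv2.INTER_CUBIC)]
f=eyes.grab_frame("top")["frame"]; I.append(cv2.resize(f[140:240,150:216,::-1],(396,600),interpolation=cv2.INTER_CUBIC))
cv2.imwrite("pics/g3.png",np.hstack(I))
E
```

```text
5 [ 0.88 -3.61  5.02] [ 0.02 -1.88 -5.28] [-0.557 -0.166 -0.02 ] 15.95
9 [ 1.09 -3.57  4.61] [-2.83 -4.36 -1.97] [-0.587  0.358 -0.063] 16.4
13 [ 1.22 -3.54  3.84] [-2.04 -2.85 -2.91] [-0.585  0.643 -0.145] 16.85
17 [ 1.28 -3.52  3.18] [-2.4  -2.93 -2.9 ] [-0.576  0.65  -0.146] 17.3
21 [ 1.37 -3.46  2.54] [-2.36 -4.3  -2.68] [-0.618  0.786 -0.227] 17.75
25 [ 1.52 -3.46  1.96] [-2.84 -4.5  -1.66] [-0.615  0.855 -0.295] 18.2
29 [ 1.5  -3.45  1.23] [-2.78 -3.15 -1.95] [-0.577  0.878 -0.364] 18.6583
32 [ 1.5  -3.44  0.72] [-2.63 -4.85 -1.8 ] [-0.525  0.852 -0.413] 19.0583
32 [ 1.38 -3.4   0.77] [ 0.21 -4.09 -4.44] [-0.61   0.668 -0.443] 19.6583
```

View pics/g3.png

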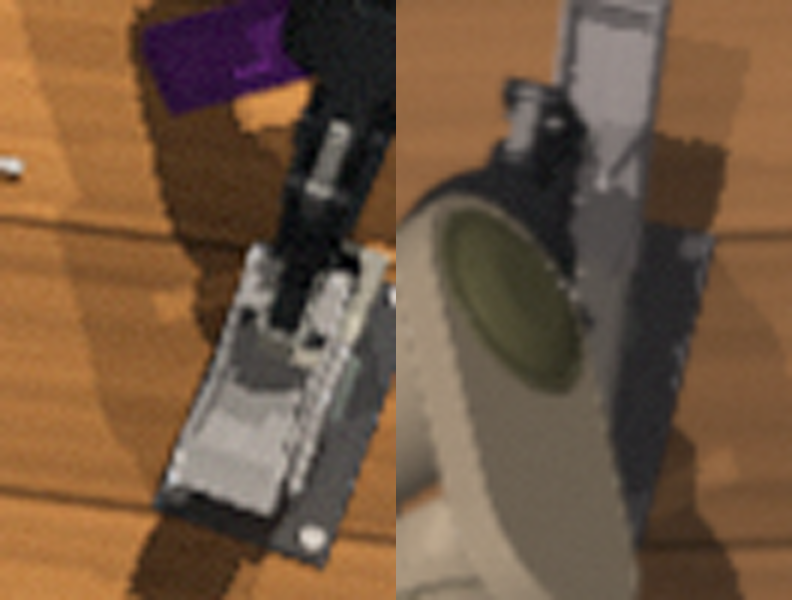

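The tray's rear half is empty at (235,480) in the scene half, so the spacers have slid forward. I tilt farther and rock gently to clear any stragglers, then untilt at the head and weigh the tray.

```bash
python3 - <<'E'
from g import *
def rep(b):
    s=monitor.sense();print(b,(F.inv().apply(s["position"]-feed((0,0,0),b)[0])*1000).round(2),s["contact_force"].round(2),s["ft_torque"].round(3),s["clock"])
for b in (36,40,43,39,43,39,43):
    P,q=feed((1.5,-3.5,.9),b); env.movel(P,velocity=.05,frame=q); env.hold(.15)
env.hold(.5); rep(b)
P,q=feed((1.8,-4.8,2),b); env.movel(P,velocity=.03); env.hold(.4)
for i in range(4): rep(b); env.hold(.1)
E
```

```text
43 [ 2.33 -3.06  1.61] [ 6.62 -3.26  2.58] [-0.574 -1.098 -0.296] 23.3
43 [ 2.38 -4.02  2.73] [ 4.61 -1.8   3.03] [-0.279 -0.855 -0.106] 23.95
43 [ 2.4  -4.03  2.75] [ 3.98 -1.42  2.58] [-0.257 -0.886 -0.047] 24.05
43 [ 2.34 -4.06  2.71] [ 4.91 -1.89  2.61] [-0.294 -0.778 -0.113] 24.15
43 [ 2.36 -4.05  2.74] [ 4.81 -1.43  3.27] [-0.233 -0.873 -0.097] 24.25
```

```bash
python3 - <<'E'
from g import *
def rep(b):
    s=monitor.sense();print(b,(F.inv().apply(s["position"]-feed((0,0,0),b)[0])*1000).round(2),s["contact_force"].round(2),s["ft_torque"].round(3),s["clock"])
b=32;P,q=feed((3,-5,1.5),b); env.movel(P,velocity=.05,frame=q); env.hold(.4)
for i in range(3): rep(b); env.hold(.1)
E
cat > snap.py <<'E'
from h import *
import sys
f=eyes.grab_frame("scene")["frame"]; I=[cv2.resize(f[150:250,300:366,::-1],(396,600),interpolation=cv2.INTER_CUBIC)]
f=eyes.grab_frame("top")["frame"]; I.append(cv2.resize(f[140:240,150:216,::-1],(396,600),interpolation=cv2.INTER_CUBIC))
cv2.imwrite(sys.argv[1],np.clip(np.hstack(I)*1.3,0,255))
E
```

```text
32 [ 2.73 -4.89  1.6 ] [ 0.23  0.07 -3.34] [0.16  0.584 0.006] 25.2917
32 [ 2.92 -4.98  1.56] [ 0.39  0.46 -2.28] [0.125 0.577 0.012] 25.3917
32 [ 2.97 -5.02  1.51] [-0.96 -0.47 -3.56] [0.183 0.616 0.031] 25.4917
```

```bash
python3 - <<'E'
from g import *
L=[]
for i in range(16): env.hold(.04); L.append(monitor.sense()["contact_force"])
print(np.mean(L,0),np.std(L,0)/4,monitor.sense()["clock"])
E
python3 snap.py pics/g4.png
```

```text
[-0.10215315  0.08582048 -3.43144177] [0.11039336 0.12964157 0.08615977] 26.2583[ WARN:0@1.705] global loadsave.cpp:1063 imwrite_ Unsupported depth image for selected encoder is fallbacked to CV_8U.
```

View pics/g4.png

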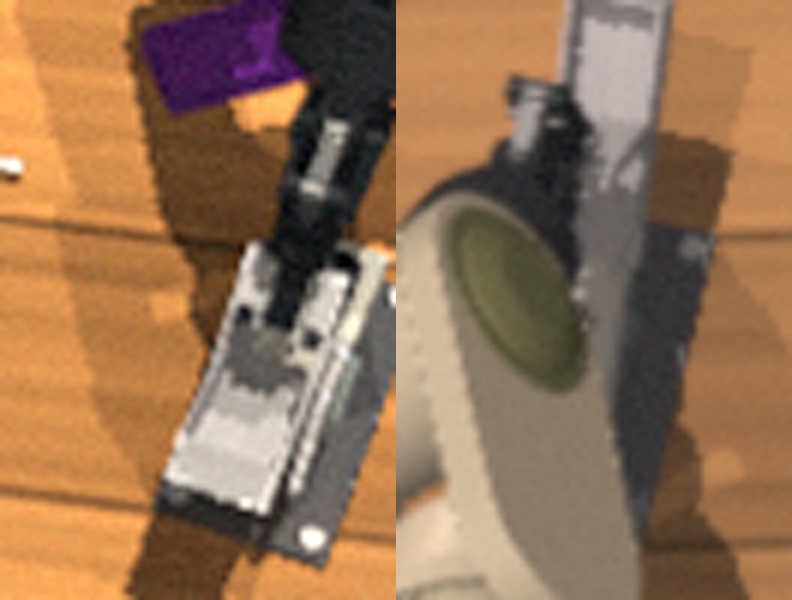

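The tray's rear is clean. A dark spot at (340,265) beyond the handle may be a spacer, and the weight of 3.43 N doesn't settle it. I place the spot by ray casting.

```bash
python3 - <<'E'
from g import *
S=pickle.load(open("scene.pkl","rb"))
o,d=ray(S,356.7,194.2); o=F.inv().apply(o-O)*1000; d=F.inv().apply(d)
for z in (7,14,17): print(z,(o+d*(z-o[2])/d[2]).round(1))
for q in [(-108,0,14),(-84,0,14),(-60,0,14),(-36,0,14),(-12,0,14),(10,0,17),(70,19,22)]:
    print(q,((proj(S,O+F.apply(np.array(q)/1000))-[300,150])*6).round(0))
E
```

```text
7 [-113.7    5.8    7. ]
14 [-98.2   6.4  14. ]
17 [-91.5   6.7  17. ]
(-108, 0, 14) [331. 254.]
(-84, 0, 14) [323. 272.]
(-60, 0, 14) [315. 291.]
(-36, 0, 14) [306. 310.]
(-12, 0, 14) [297. 330.]
(10, 0, 17) [290. 343.]
(70, 19, 22) [310. 402.]
```

```bash
python3 - <<'E'
from g import *
for b in (25,18,11,4):
    P,q=feed((2.5,-5,edge(b,1.5)),b); env.movel(P,velocity=.06,frame=q)
b=4
P,q=feed((16,-7,edge(b,2)+9),b); env.movel(P,velocity=.06)
P,q=feed((90,-60,0),0); P[2]=.27; env.movel(P,velocity=.12,frame=q); env.hold(.3)
L=[]
for i in range(10): env.hold(.04); L.append(monitor.sense()["contact_force"])
print(np.mean(L,0),monitor.sense()["clock"])
E
sed -i 's/f\[150:250,300:366/f[150:250,290:356/' snap.py
python3 snap.py pics/g5.png 2>/dev/null
```

```text
[-0.03596649  0.12448966 -3.19590693] 29.9583
```

View pics/g5.png

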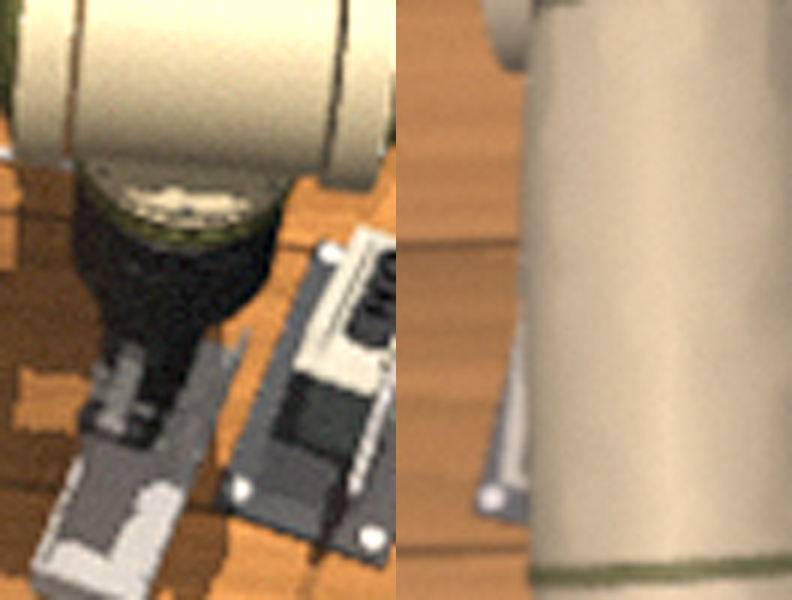

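The tray is empty and the dark spacers lie in a row in the groove at about (375,250–340). I set the tray down where it stood. I've already viewed 11 pictures, one over the limit, so the remaining checks are numeric.

```bash
python3 - <<'E'
from g import *
P,q=bench(*t)
env.movel(P+[0,0,.12],velocity=.2,frame=q); env.movel(P+[0,0,.012],velocity=.1); env.hold(.2)
print(env.movel(P+[0,0,-.002],velocity=.015,guard=3),monitor.sense()["position"]-P,monitor.sense()["contact_force"])
env.movel(P+[0,0,.0003],velocity=.02); env.hold(.2)
env.release(); env.hold(.2); print(monitor.sense()["contact_force"])
env.movel(P+[0,0,.13],velocity=.12)
env.set_joints([-.9,.313,1.498,0,1.331,-.2]); env.hold(.2)
print(monitor.sense()["clock"])
A,B={},{}
for n in("top","scene"):
    f=eyes.grab_frame(n); o=pickle.load(open(n+".pkl","rb"))["frame"]; I=f["frame"]
    cv2.imwrite(f"pics/end_{n}.png",I[:,:,::-1])
    # grey along the groove centreline at spacer-top height, after/before
    xs=np.arange(-118,-2,4); pr=[proj(f,O+F.apply(np.array([x,0,14])/1000)) for x in xs]
    G=[cv2.cvtColor(i,cv2.COLOR_RGB2GRAY) for i in (I,o)]
    print(n,[[int(cv2.getRectSubPix(g,(1,1),tuple(map(float,p)))[0,0]) for p in pr] for g in G])
    d=(cv2.absdiff(I,o).max(2)>60).astype(np.uint8); k=cv2.connectedComponentsWithStats(d)
    print([(s[:5].tolist()) for s in k[2][1:] if s[4]>12])
E
```

```text
True [-5.77194086e-05 -1.14141697e-04  3.80308200e-04] [-0.41029838 -0.17932912  5.70399257]
[-0.020288   -0.26940491  0.16813872]
37.65
top [[103, 59, 28, 26, 38, 54, 57, 49, 32, 30, 44, 56, 58, 48, 27, 23, 42, 56, 60, 46, 27, 29, 49, 59, 62, 107, 145, 151, 152], [137, 136, 148, 157, 156, 156, 157, 157, 157, 157, 157, 156, 156, 156, 157, 156, 157, 158, 157, 155, 156, 156, 151, 139, 151, 155, 155, 156, 155]]
[[277, 166, 8, 10, 53], [277, 181, 6, 6, 24], [387, 183, 22, 22, 126], [386, 183, 56, 53, 1099], [273, 188, 10, 12, 66], [172, 190, 11, 29, 210], [372, 210, 11, 9, 24], [368, 213, 20, 15, 114], [383, 223, 9, 4, 22], [411, 226, 31, 27, 183], [356, 228, 8, 10, 39], [440, 233, 9, 9, 13], [343, 241, 13, 12, 30], [401, 240, 8, 17, 71], [250, 249, 12, 15, 29], [204, 251, 39, 31, 234], [406, 259, 7, 11, 49], [333, 260, 21, 15, 157], [207, 266, 59, 53, 1018], [264, 266, 12, 14, 32], [319, 267, 7, 7, 23], [327, 267, 3, 9, 20], [46, 276, 60, 60, 1049], [327, 278, 49, 4, 105], [41, 283, 11, 6, 35], [16, 288, 49, 38, 670], [299, 288, 12, 6, 34], [184, 292, 16, 14, 56], [237, 292, 87, 46, 427
[... 450 characters left out ...]
, [213, 381, 11, 3, 23]]
scene [[132, 70, 17, 28, 39, 50, 53, 35, 23, 34, 46, 53, 51, 37, 30, 32, 39, 42, 33, 17, 22, 34, 48, 55, 56, 56, 55, 53, 50], [175, 175, 175, 175, 175, 176, 175, 177, 178, 184, 188, 189, 189, 189, 188, 189, 189, 189, 189, 188, 188, 189, 189, 189, 190, 188, 180, 172, 169]]
[[115, 0, 124, 128, 5752], [301, 0, 38, 44, 589], [414, 0, 77, 56, 1150], [464, 0, 33, 37, 217], [263, 14, 17, 22, 90], [269, 35, 39, 32, 340], [259, 40, 12, 28, 194], [329, 41, 6, 6, 15], [169, 47, 269, 106, 7511], [420, 55, 57, 58, 1587], [263, 68, 7, 7, 33], [338, 71, 4, 7, 15], [154, 131, 47, 37, 939], [198, 139, 18, 6, 72], [347, 191, 13, 17, 130], [250, 202, 7, 7, 22], [238, 210, 15, 24, 178]]
```

The top view shows four evenly spaced bores in the groove, at x ≈ −108, −84, −62 and −36 mm, so the spacers lie flat in single file. The tray stands empty where it began, and the other image changes look like the arm and its shadow.

```bash
python3 -c "
from bench import job
print(job.hand_in())"
```

```text
the job is handed in; nothing more can be done
None
```

The job is handed in at about 38 s of the 64 s: all four spacers lie flat in single file in the wider groove and the empty tray is back flat on the bench, but I viewed 11 pictures, one over the limit of 10.

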